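# Open the filter bay of the microscope light source

### The arm

A 6-joint arm with a two-finger parallel gripper is mounted at the origin on the work surface. World frame = base frame: x ahead of the robot, y to its left, z up, the work surface at z = 0. Lengths are in mm, angles in degrees, forces in N, time in s.
With the tool pointing down it reaches from about 375 to 750 mm from the base axis. Payload 9 kg.
Tool frame: the origin (TCP) lies at the very end of the fingers, on their centre line; the grasp point (between the pads) lies 19 mm behind it; z points along the fingers, y is the line along which they close (so a half turn about z gives the same grasp; the last joint's range is limited). The gripper opens to 85 mm and grips with 20 to 120 N. Pads are 22 mm wide; open, the fingers measure 114 mm over their backs; the gripper's body (76 mm by 85 mm) begins 54 mm behind the grasp point. The pads swing forward as they close: fully open they stand 13 mm farther back than shut.
Start: joints at [54.448, 5.964, 5.575, 89.605, 0, 77.527], TCP at [235.205, 552.01, 231.331] pointing down, gripper open.
Joint ranges: [-171.21, 171.21], [-48.23, 106.86], [-62.78, 66.21], [-105.2, 120.99], [-86.42, 89.51], [-180, 180]. Speed limits (degrees/s): [127.2, 127.2, 147.25, 180, 180, 180].

### API

Orientations are given as [roll, pitch, yaw] about the fixed x, y, z axes, in that order (R = Rz(yaw) Ry(pitch) Rx(roll)).
In Python, from workcell import bot gives the robot as it stands.
- The arm moves only by the tool jog_arm, never from a script. Its argument "rows" is a list of rows, each a list of 6 numbers: the shift along the tool's x, y, z in units of 40 mm (1.0 is 40 mm), then the turn, a rotation vector about the tool's x, y, z in rad. A call has 1 to 5 rows; each row shifts and turns the commanded pose from where the row before left it, along the tool's axes as they then stand; what a row does not reach is not made up. A row lasts 1/12 s, in which the tool goes at most 41.7 mm and 7.16 degrees, less where a joint would pass 70% of its speed; a pose out of reach is approached as far as the arm can. A call is refused whole if a number of a shift passes 1 or a number of a turn 0.125, either way. A call with a gripper value outside its range is refused whole. "gripper" is the closure in counts, from 0 (fully open) to 255 (shut), set as the call begins (left out, the last holds). The fingers move at their own pace and stop on an object; the grip force is fixed at half the most. Time passes only in rows, so rows that do not move let the fingers close. It gives the time, the measured TCP pose, the force, the opening and the grip force at its end, in the units of the state.
- bot.sense(): the state, without advancing time (a new reading comes with each control period).
- bot.grab_frame(name): name is "side" or "top"; returns the picture (420x560x3 uint8, red, green, blue); there is no depth.
- bot.camera_info(name): a dict with "K" (3x3 intrinsics, pixels), "R" (3x3) and "t" (3): a world point X has camera coordinates R X + t. Camera axes: x right, y down, z forward; pixel columns grow to the right and rows downward; lengths in mm; the calibration is good to about 2 mm. A picture is of the moment at which its call begins. camera_info takes no time and is no camera call.
- bot.finish_job(): hands the job in; it is judged then, once.
Trained networks look in the newest picture that a camera, given by its name, has taken for a name from the list of things; names that differ only in an ending like _2 or _b are one class to them, and where a whole thing is asked for, a point or a joint stands for the part that bears it (a point fixed in the world has none). Each returns a list of dicts, best first, with "p" (0 to 1); they miss things now and then, are a little off and sometimes report something else, mostly with a low value. They report only what shows in the picture. A call takes as long as a camera call. They do not tell look-alikes from the thing itself.
- bot.look_for(name, camera): "bbox" ([left, top, right, bottom] in pixels, round what is visible of it).
- bot.spot_point(name, camera): "xy" ([column, row] in pixels: a listed point, or the origin of a listed thing).
The state is a dict: "time_s": time; "joints": joint angles; "qd": joint speeds; "joint_torque": joint torques, N m; "position": TCP position; "tcp_rot": TCP orientation; "force": force on the tool from outside, world axes, zero at the start; "moment": the same for the moment, N m; "width": finger opening in mm; "finger_force": force on a finger pad.
Only numpy, scipy, OpenCV 4.12 (cv2) and the standard library are available. Lean on these libraries where they do the work, as an engineer would, in place of code of your own. Each camera call takes 0.05 s, during which the arm holds its last target. There are 200 camera calls.

### The job

The white louvred cover on the grey light source is locked by the snap tab that stands up beside one of its ends. Press the tab fully in with a fingertip, then push the released cover along its runners, over the tab and towards the other end of the deck, until the filter bay under it is completely open, and leave the cover lying flat on the runners. Do not lift or tip the cover, and leave everything else where it stands.

Things in the scene. Friction and masses are not known exactly. Their poses are not given: they have to be found in the camera images.
- lamphouse: Grey light source, a fixed metal box 280 x 220 mm, 85 mm high, on the bench. Origin: centre of its underside; z up; +x is the way the cover slides open; a dimmer knob is on its -x side. Its deck is at z = 85 mm. Two steel runners along x (z = 88 mm, y = 36 to 44 mm either side) carry the cover; black guides outside them (y = 47 to 53 mm, top z = 96 mm) keep it straight.
- bay (a point): Centre of the filter bay's mouth, level with the deck, at lamphouse x = -45 mm, y = 0. The bay is a hole 80 (x) x 66 mm, 25 mm deep, with a round glass filter in it, under the seated cover. It is completely open when the cover's origin is more than 90 mm from here along lamphouse +x.
- far_lip (a point): Middle of the black stop lip at the +x end of the runners, top z = 93 mm; its inner face is at lamphouse x = 130 mm and stops the cover when the cover's origin is at x = 80 mm.
- cover: White louvred cover, a loose block 100 (x) x 90 (y) x 24 mm (z), about 160 g, on the runners, 2 mm clear of each guide. Origin: centre of its underside; axes as the lamphouse's. On its seat it is over the bay, at lamphouse x = about -45, y = 0, z = 88 mm. Locked by the tab it can move less than 12 mm; with the tab fully in it slides freely (friction under 3 N).
- cover_heel (a point): Middle of the cover's -x end face, the face to push on, 13 mm above the cover's underside; moves with the cover. A black lip behind the seat (lamphouse x = -104 to -98 mm, top z = 93 mm) is only 5 mm higher than the runners: a fingertip comes down behind this face and stays above the lip.
- tab_top (a point): Centre of the top of the snap tab, a square grey push piece 30 x 30 mm with three thin ribs, at lamphouse x = 27 mm, y = 0. Its near edge is 4 to 8 mm from the seated cover's +x end face; the cover's top is 14 mm higher than the tab's. Standing up, its top is 13 mm above the deck (z = 98 mm); fully in, 1 mm above it (z = 86 mm), and the cover passes over it.
- snap_tab (a joint): How far the snap tab is pressed straight down, m: 0 = standing up, 0.012 = fully in, at its stop. It starts at 0 to 0.002, yields to about 4 to 6 N and stays where it is left (no spring back). The cover is blocked below about 0.010.
- dish_left: Closed clear petri dish, 92 mm across, 16 mm high, on the bench left of the light source (loose bystander). Origin: centre of its underside.
- dish_right: Closed clear petri dish, 92 mm across, 16 mm high, on the bench right of the light source (loose bystander). Origin: centre of its underside.
- eyepiece: Black eyepiece, 36 mm across, 38 mm high, standing upright on the deck's left (+y) side strip (loose bystander). Origin: centre of its underside.
- objective: Steel objective, 26 mm across, 36 mm high, standing upright on the deck's right (-y) side strip (loose bystander). Origin: centre of its underside.
- slide_box: Blue slide box 90 x 70 x 30 mm on the bench, far left (loose bystander). Origin: centre of its underside.
- beaker: Glass beaker, 72 mm across, 90 mm high, on the bench, far left (loose bystander). Origin: centre of its underside.
- jar: Amber jar with blue cap, 60 mm across, 100 mm high, on the bench, far right (loose bystander). Origin: centre of its underside.
Mind the look-alikes: they are no part of the job. Several things have the shape of the cover; the one meant has the colours described above.

How it is judged (in metres and radians):
On the way, in this order (a step that is already met when the one before it is completed fails the run):
1. the snap tab is pressed fully in while the cover is still on its seat (value of joint snap_tab above 0.0105 m and x of cover in the frame of lamphouse below -0.03 m), for 0.1 s.
2. the cover has been pushed clear of the bay (x of cover in the frame of lamphouse above 0.045 m), for 0.1 s.
At the end, for the whole second after the job is handed in: The cover lies still and flat on the runners (within 4 mm of their height, tilted less than 0.06 rad) with its origin at lamphouse x = 45 to 85 mm, so that the bay is completely open; the tab is in (more than 10.5 mm); every bystander is within 30 mm of where it stood (x of cover in the frame of lamphouse between 0.045 and 0.085 m and z of cover in the frame of lamphouse between 0.084 and 0.092 m and angle between cover's own z axis and vertical below 0.06 rad and linear speed of cover below 0.01 m/s and value of joint snap_tab above 0.0105 m and distance of each of dish_left, dish_right, eyepiece, objective, slide_box, beaker, jar from where it was at the start of the episode below 0.03 m); the robot touches nothing.
It fails at once if the cover is lifted more than 10 mm off its runners, or tipped more than 0.25 rad (z of cover in the frame of lamphouse above 0.098 m or angle between cover's own z axis and vertical above 0.25 rad).
It fails at once if a bystander is moved more than 30 mm or knocked over (distance of any of dish_left, dish_right, eyepiece, objective, slide_box, beaker, jar from where it was at the start of the episode above 0.03 m or angle between any of dish_left, dish_right, eyepiece, objective, slide_box, beaker, jar's own z axis and vertical above 0.5 rad).
It also fails if it takes over 38 s, if anything falls off the work surface, if the arm or the gripper's body presses on something with over 40 N, if the wrist force passes 120 N, or if a joint passes its speed limit or range.

## Working session

There is one attempt and no reset: what is moved stays moved. The work goes in short steps, Python scripts to look and compute and a tool call to move; the robot and the scene stay as the last step left them, time stands still between calls to the robot, and variables do not carry over. Pictures are saved under pics/ and viewed, at most 10 in all, crops included, and the job is handed in when it is done.

Besides the shell and the picture viewer there is one more tool, called after ">>>" as name([rows], argument=value, ...), one row to a line, values as JSON. jog_arm: Moves the arm, as the interface text tells. Its arguments: {"type":"object","properties":{"rows":{"type":"array"},"gripper":{"type":"number"}},"required":["rows"]}

```bash
ls; mkdir -p pics; cat > h.py <<'E'
import numpy as np, cv2
from workcell import bot
E
python3 - <<'E'
from h import *
for c in ("side","top"):
    im=bot.grab_frame(c); cv2.imwrite(f"pics/{c}0.png",im[:,:,::-1])
    i=bot.camera_info(c); print(c,np.round(i["K"],1).tolist(),np.round(i["R"],4).tolist(),np.round(i["t"],1).tolist())
    for n in ("tab_top","cover_heel","cover","bay","far_lip","lamphouse"):
        print(n,[(np.round(d["xy"]).tolist(),round(d["p"],2)) for d in bot.spot_point(n,c)][:4])
print(bot.sense())
E
```

```text
pics
side [[480.1, 0.0, 279.1], [0.0, 480.1, 205.7], [0.0, 0.0, 1.0]] [[-0.9997, -0.016, -0.0205], [0.01, 0.4936, -0.8696], [0.024, -0.8695, -0.4933]] [535.6, 75.1, 1506.4]
tab_top [([250.0, 230.0], 0.53)]
cover_heel [([334.0, 212.0], 0.96), ([338.0, 265.0], 0.79), ([295.0, 222.0], 0.69)]
cover [([274.0, 228.0], 0.88), ([317.0, 216.0], 0.7), ([358.0, 264.0], 0.69)]
bay []
far_lip [([211.0, 230.0], 0.6)]
lamphouse [([264.0, 257.0], 0.73)]
top [[381.9, 0.0, 286.6], [0.0, 381.9, 211.7], [0.0, 0.0, 1.0]] [[0.0145, -0.9999, -0.0055], [-0.9861, -0.0134, -0.1658], [0.1657, 0.0078, -0.9861]] [0.4, 544.5, 1045.7]
tab_top [([239.0, 185.0], 0.66), ([129.0, 247.0], 0.64)]
cover_heel [([249.0, 228.0], 0.91), ([227.0, 275.0], 0.82), ([326.0, 278.0], 0.72), ([133.0, 246.0], 0.71)]
cover [([325.0, 260.0], 0.95), ([246.0, 210.0], 0.85), ([228.0, 294.0], 0.84)]
bay []
far_lip [([234.0, 151.0], 0.81)]
lamphouse [([245.0, 204.0], 0.81), ([133.0, 185.0], 0.17)]
{'time_s': 0.7, 'joints': array([ 5.44472325e+01,  5.96238775e+00,  5.57873151e+00,  8.96042598e+01,
       -1.43006356e-03,  7.75274963e+01]), 'qd': array([ 0.03943104,  0.0108106 , -0.01929894, -0.00560768,  0.04019173,
       -0.01275192]), 'joint_torque': array([-4.56258340e-04, -5.56626177e+01,  5.03683913e+01,  3.19776427e-04,
       -1.99193282e-04, -2.68331166e-05]), 'position': array([235.23991698, 552.02964563, 231.38922615]), 'tcp_rot': array([1.79988510e+02, 4.00610484e-03, 1.56919736e+02]), 'force': array([0.09594553, 0.50285185, 0.18505377]), 'moment': array([-0.00311973,  0.02693803, -0.02309825]), 'finger_force': 0.0, 'width': 85.77014013887683}
```

View pics/side0.png

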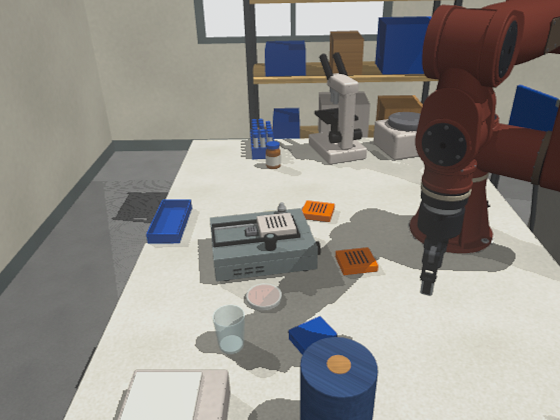

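View pics/top0.png

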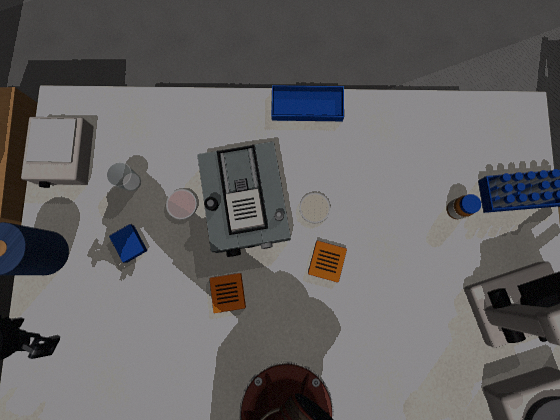

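```bash
cat >> h.py <<'E'
def ray(c,px):
    i=bot.camera_info(c);K,R,t=[np.array(i[k],float) for k in "KRt"]
    o=-R.T@t; d=R.T@np.linalg.solve(K,[px[0],px[1],1]); return o,d
def at_z(c,px,z):
    o,d=ray(c,px); return o+d*(z-o[2])/d[2]
def proj(c,X):
    i=bot.camera_info(c);K,R,t=[np.array(i[k],float) for k in "KRt"]
    p=K@(R@np.asarray(X,float)+t); return p[:2]/p[2]
E
python3 - <<'E'
from h import *
for n,z,a,b in (("tab",98,(239,185),(250,230)),("heel",101,(249,228),(295,222)),("cover",88,(246,210),(274,228)),("far",93,(234,151),(211,230)),("lh",0,(245,204),(264,257))):
    print(n,at_z("top",a,z).round(),at_z("side",b,z).round())
for c in("top","side"):
  im=cv2.imread(f"pics/{c}0.png"); 
  x0,y0,x1,y1=(160,110,330,260) if c=="top" else (180,170,350,290)
  cv2.imwrite(f"pics/{c}0c.png",cv2.resize(im[y0:y1,x0:x1],None,fx=4.5 if c=="side" else 4,fy=4.5 if c=="side" else 4,interpolation=cv2.INTER_CUBIC))
E
```

```text
tab [608. 140.  98.] [613. 146.  98.]
heel [489. 108. 101.] [486. 110. 101.]
cover [540. 119.  88.] [547. 121.  88.]
far [707. 158.  93.] [725. 136.  93.]
lh [574. 133.   0.] [578. 139.   0.]
```

The top view shows the lamphouse around (245,195), with the white cover at (244,210), the tab at (240,185) and the +x end up the image. The orange blocks at (227,292) and (328,260) are look-alikes. The side view has the white cover at (278,223) and the tab at (251,231).

View pics/top0c.png

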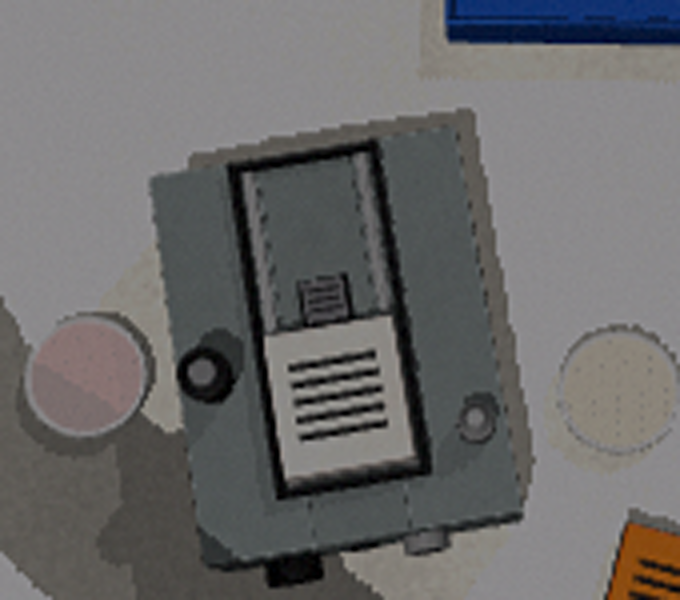

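View pics/side0c.png

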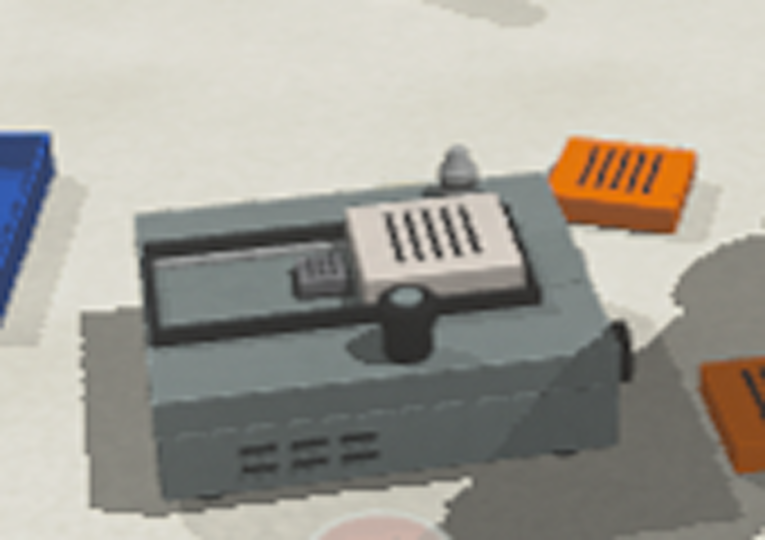

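```bash
python3 - <<'E'
from h import *
from scipy.optimize import least_squares
T=lambda p:(160+(p[0]+.5)/4-.5,110+(p[1]+.5)/4-.5); S=lambda p:(180+(p[0]+.5)/4.5-.5,170+(p[1]+.5)/4.5-.5)
obs=[("top",(140,110,85),T((152,176))),("top",(140,-110,85),T((458,126))),("top",(-140,-110,85),T((522,515))),("top",(-140,110,85),T((204,566))),
("top",(42,15,98),T((299,278))),("top",(42,-15,98),T((346,272))),("top",(12,15,98),T((303,325))),("top",(12,-15,98),T((353,318))),
("side",(140,-110,85),S((135,213))),("side",(-140,-110,85),S((548,172))),("side",(140,110,85),S((153,405))),("side",(-140,110,85),S((618,372)))]
def W(q,p):
    c,s=np.cos(q[2]),np.sin(q[2]); return [q[0]+c*p[0]-s*p[1],q[1]+s*p[0]+c*p[1],p[2]]
for sel in (("top",),("side",),("top","side")):
    o=[a for a in obs if a[0] in sel]
    r=least_squares(lambda q:np.concatenate([proj(c,W(q,p))-u for c,p,u in o]),[576,135,.2],loss="soft_l1",x_scale=[1,1,.01])
    print(sel,r.x.round(2),np.degrees(r.x[2]).round(2)); print(r.fun.reshape(-1,2).round(1).tolist())
q=r.x
print("tab",W(q,(27,0,98)),"heel",W(q,(-95,0,101)))
for p in [(265,333),(393,316),(415,464),(287,488)]:
    X=at_z("top",T(p),112)-[q[0],q[1],0]; c,s=np.cos(q[2]),np.sin(q[2]); print(np.round([c*X[0]+s*X[1],-s*X[0]+c*X[1]],1))
E
```

```text
('top',) [5.8355e+02 1.2921e+02 1.8000e-01] 10.16
[[-0.2, -0.4], [0.1, -0.1], [0.3, -0.3], [-0.4, 0.1], [0.5, 0.9], [-0.5, 0.7], [1.0, -0.4], [-0.7, -0.4]]
('side',) [5.8431e+02 1.3630e+02 1.7000e-01] 9.74
[[0.1, 0.2], [0.2, 0.5], [-1.4, 0.3], [0.6, -3.6]]
('top', 'side') [5.8381e+02 1.2992e+02 1.8000e-01] 10.15
[[-0.4, -0.5], [-0.1, -0.1], [-0.0, -0.4], [-0.7, 0.0], [0.3, 0.8], [-0.7, 0.6], [0.8, -0.5], [-0.9, -0.5], [0.4, -0.7], [0.0, -0.7], [-0.6, -1.0], [0.9, -5.2]]
tab [np.float64(610.3830229229675), np.float64(134.67936709377076), 98] heel [np.float64(490.2932045918318), np.float64(113.1750528011726), 101]
[ 6.3 42. ]
[  3.9 -45.2]
[-98.4 -44.6]
[-100.5   41.9]
```

>>> jog_arm([
  [0,0,0,0,0,-0.116],
  [0,0,0,0,0,-0.116],
  [0,0,0,0,0,-0.116],
  [0,0,0,0,0,-0.116],
  [0,0,0,0,0,-0.116],
], gripper=255)

```text
time_s: 1.12
position: [235.2, 552.0, 231.4]
tcp_rot: [180.0, 0.0, -169.5]
force: [-0.2, -0.2, -0.2]
width: 25.5
finger_force: 0.0
```

```bash
cat >> h.py <<'E'
from scipy.spatial.transform import Rotation
q=(583.8,130.0,np.radians(10.15))
def L2W(p):
    c,s=np.cos(q[2]),np.sin(q[2]); return np.array([q[0]+c*p[0]-s*p[1],q[1]+s*p[0]+c*p[1],p[2]])
def delta(p):  # tool-frame shift (units of 40 mm) to lamphouse point p; also yaw error
    s=bot.sense(); R=Rotation.from_euler("xyz",s["tcp_rot"],degrees=True)
    print("t",round(s["time_s"],2),"pos",s["position"].round(1),"rpy",s["tcp_rot"].round(2),"F",s["force"].round(1),"w",round(s["width"],1))
    print("shift/40",(R.inv().apply(L2W(p)-s["position"])/40).round(2))
E
python3 -c "
from h import *
delta((30,0,160))"
```

```text
t 1.12 pos [235.2 552.  231.4] rpy [ 1.8000e+02  1.0000e-02 -1.6952e+02] F [-0.2 -0.2 -0.2] w 25.5
shift/40 [ -7.4  -11.96   1.78]
```

>>> jog_arm([
  [-0.49,-0.8,0,0,0,0],
  [-0.49,-0.8,0,0,0,0],
  [-0.49,-0.8,0,0,0,0],
  [-0.49,-0.8,0,0,0,0],
  [-0.49,-0.8,0,0,0,0],
])

```text
time_s: 1.53
position: [360.7, 410.5, 231.5]
tcp_rot: [180.0, 0.0, -169.8]
force: [0.1, 0.5, -0.2]
width: 0.2
finger_force: 0.0
```

>>> jog_arm([
  [-0.49,-0.8,0,0,0,0],
  [-0.49,-0.8,0,0,0,0],
  [-0.49,-0.8,0,0,0,0],
  [-0.49,-0.8,0,0,0,0],
  [-0.49,-0.8,0,0,0,0],
])

```text
time_s: 1.95
position: [485.6, 270.0, 231.6]
tcp_rot: [180.0, 0.0, -169.9]
force: [1.2, 0.3, 0.3]
width: 0.0
finger_force: 0.0
```

>>> jog_arm([
  [-0.49,-0.8,0,0,0,0],
  [-0.49,-0.8,0,0,0,0],
  [-0.49,-0.8,0,0,0,0],
  [-0.49,-0.8,0,0,0,0],
  [0,0,0,0,0,0],
])

```text
time_s: 2.37
position: [587.7, 154.2, 230.3]
tcp_rot: [-179.9, 0.0, -170.1]
force: [1.2, 0.6, -0.2]
width: -0.0
finger_force: 0.0
```

```bash
python3 -c "
from h import *
delta((30,0,125))"
```

```text
t 2.37 pos [587.7 154.2 230.3] rpy [-1.7991e+02  2.0000e-02 -1.7014e+02] F [ 1.2  0.6 -0.2] w -0.0
shift/40 [-0.55 -0.57  2.63]
```

>>> jog_arm([
  [-0.55,-0.57,0.3,0,0,0],
  [0,0,0.8,0,0,0],
  [0,0,0.8,0,0,0],
  [0,0,0.6,0,0,0],
  [0,0,0,0,0,0],
])

```text
time_s: 2.78
position: [606.8, 140.6, 125.2]
tcp_rot: [179.9, -0.5, -169.9]
force: [-0.6, -0.9, -0.4]
width: -0.4
finger_force: 0.0
```

```bash
python3 - <<'E'
from h import *
delta((30,0,102))
a=bot.grab_frame("top")[130:230,180:300,::-1]; b=bot.grab_frame("side")[150:270,200:340,::-1]
f=lambda i:cv2.resize(i,(400,400*i.shape[0]//i.shape[1]),interpolation=cv2.INTER_CUBIC)
a,b=f(a),f(b); h=min(len(a),len(b)); cv2.imwrite("pics/m1.png",np.hstack([a[:h],b[:h]]))
E
```

```text
t 2.78 pos [606.8 140.6 125.2] rpy [ 179.92   -0.48 -169.87] F [-0.6 -0.9 -0.4] w -0.4
shift/40 [-0.14 -0.16  0.58]
```

View pics/m1.png

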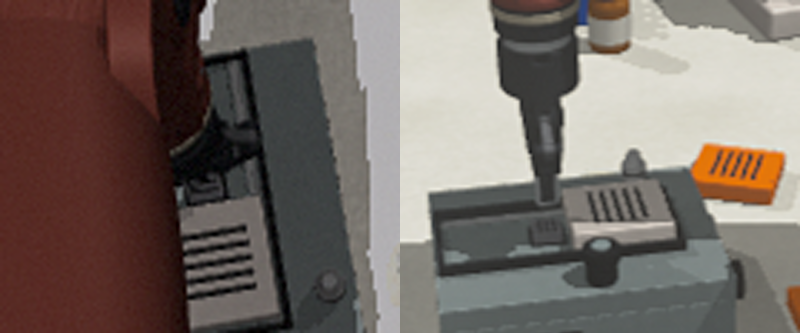

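The tip at side crop (548,205) sits directly above the tab at (548,232), clear of the cover. I'm going down now.

>>> jog_arm([
  [-0.14,-0.16,0.1,0,0,0],
  [0,0,0.25,0,0,0],
  [0,0,0.2,0,0,0],
  [0,0,0.1,0,0,0],
  [0,0,0.1,0,0,0],
])

```text
time_s: 3.3
position: [616.4, 135.5, 100.7]
tcp_rot: [180.0, -0.0, -169.8]
force: [0.3, 0.3, 0.1]
width: 0.1
finger_force: 0.0
```

>>> jog_arm([
  [0,0,0.05,0,0,0],
  [0,0,0.05,0,0,0],
  [0,0,0.05,0,0,0],
  [0,0,0.05,0,0,0],
  [0,0,0,0,0,0],
])

```text
time_s: 3.72
position: [616.6, 135.6, 93.4]
tcp_rot: [180.0, 0.0, -169.8]
force: [0.2, -0.3, -0.1]
width: -0.1
finger_force: 0.0
```

>>> jog_arm([
  [0.08,0,0.03,0,0,0],
  [0,0,0.03,0,0,0],
  [0,0,0.03,0,0,0],
  [0,0,0,0,0,0],
])

```text
time_s: 4.05
position: [613.9, 134.9, 89.9]
tcp_rot: [-180.0, 0.1, -169.9]
force: [2.3, 1.0, 3.6]
width: 0.1
finger_force: 1.7
```

```bash
python3 - <<'E'
from h import *
delta((30,0,86))
b=bot.grab_frame("side")[190:260,210:310,::-1]
cv2.imwrite("pics/m2.png",cv2.resize(b,None,fx=7,fy=7,interpolation=cv2.INTER_CUBIC))
E
```

```text
t 4.05 pos [613.9 134.9  89.9] rpy [-1.7999e+02  7.0000e-02 -1.6985e+02] F [2.3 1.  3.6] w 0.1
shift/40 [0.01 0.01 0.1 ]
```

View pics/m2.png

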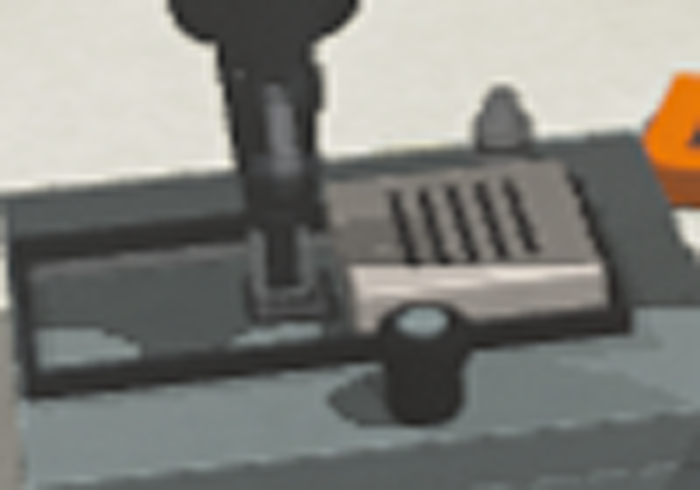

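The tip at crop (287,300) is on the tab, and contact force has started (3.6 N). I'll keep pressing to the stop.

>>> jog_arm([
  [0,0,0.04,0,0,0],
  [0,0,0.04,0,0,0],
  [0,0,0.03,0,0,0],
  [0,0,0,0,0,0],
])

```text
time_s: 4.43
position: [613.8, 134.9, 86.0]
tcp_rot: [-180.0, 0.1, -169.8]
force: [0.8, 0.8, 9.4]
width: 0.1
finger_force: 4.6
```

>>> jog_arm([
  [0,0,0.02,0,0,0],
  [0,0,0.02,0,0,0],
  [0,0,0,0,0,0],
])

```text
time_s: 4.68
position: [613.8, 135.0, 85.9]
tcp_rot: [-180.0, 0.1, -169.8]
force: [-6.2, -0.5, 18.5]
width: -0.0
finger_force: 9.8
```

>>> jog_arm([
  [0,0,-0.3,0,0,0],
  [0,0,-0.6,0,0,0],
  [0,0,-0.5,0,0,0],
  [0,0,0,0,0,0],
])

```text
time_s: 5.02
position: [614.7, 135.0, 143.7]
tcp_rot: [-180.0, 0.2, -169.8]
force: [1.0, 0.8, 0.9]
width: 0.1
finger_force: 0.0
```

>>> jog_arm([
  [0.75,0,0,0,0,0],
  [0.75,0,0,0,0,0],
  [0.75,0,0,0,0,0],
  [0.75,0,0,0,0,0],
  [0.7,0,0,0,0,0],
])

```text
time_s: 5.43
position: [465.3, 108.8, 138.3]
tcp_rot: [180.0, -0.2, -169.8]
force: [-0.3, -0.1, 1.0]
width: -0.4
finger_force: 0.0
```

```bash
python3 - <<'E'
from h import *
delta((-118,0,99))
b=bot.grab_frame("side")[180:260,200:340,::-1]
cv2.imwrite("pics/m3.png",cv2.resize(b,None,fx=5.5,fy=5.5,interpolation=cv2.INTER_CUBIC))
E
```

```text
t 5.43 pos [465.3 108.8 138.3] rpy [ 1.7996e+02 -1.5000e-01 -1.6984e+02] F [-0.3 -0.1  1. ] w -0.4
shift/40 [-0.06 -0.    0.98]
```

View pics/m3.png

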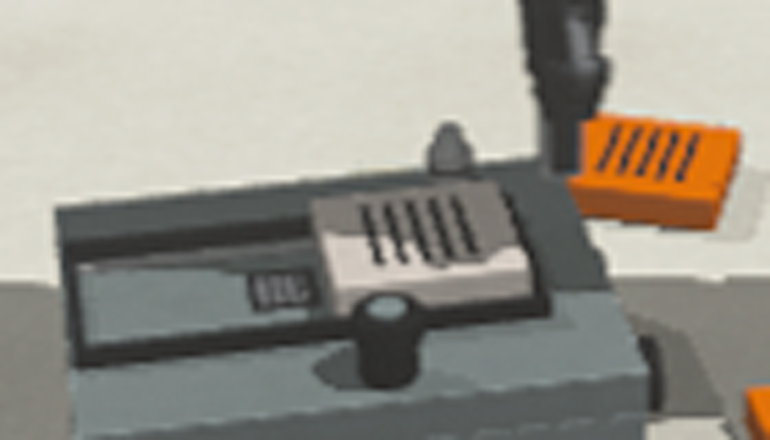

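The tab is now flush, at crop (283,290), the cover is still on its seat, and the tip is behind the heel. Next I go down behind it.

>>> jog_arm([
  [0,0,0.4,0,0,0],
  [0,0,0.35,0,0,0],
  [0,0,0.2,0,0,0],
  [0,0,0,0,0,0],
])

```text
time_s: 5.82
position: [466.0, 108.9, 99.2]
tcp_rot: [179.9, -0.2, -169.8]
force: [-0.6, -0.5, 0.6]
width: 0.2
finger_force: 0.0
```

```bash
python3 -c "
from h import *
delta((-107,0,99));delta((8,0,99))"
```

```text
t 5.82 pos [466.  108.9  99.2] rpy [ 179.94   -0.24 -169.85] F [-0.6 -0.5  0.6] w 0.2
shift/40 [-0.32 -0.    0.  ]
t 5.82 pos [466.  108.9  99.2] rpy [ 179.94   -0.24 -169.85] F [-0.6 -0.5  0.6] w 0.2
shift/40 [-3.19 -0.   -0.01]
```

>>> jog_arm([
  [-0.1,0,0,0,0,0],
  [-0.1,0,0,0,0,0],
  [-0.1,0,0,0,0,0],
  [-0.1,0,0,0,0,0],
  [-0.1,0,0,0,0,0],
])

```text
time_s: 6.23
position: [488.2, 112.5, 102.1]
tcp_rot: [-180.0, 0.0, -169.8]
force: [-1.6, -0.2, 0.1]
width: -0.2
finger_force: 0.6
```

>>> jog_arm([
  [-0.1,0,0,0,0,0],
  [-0.1,0,0,0,0,0],
  [-0.1,0,0,0,0,0],
  [-0.1,0,0,0,0,0],
  [-0.1,0,0,0,0,0],
])

```text
time_s: 6.65
position: [507.5, 116.0, 101.7]
tcp_rot: [180.0, 0.0, -169.8]
force: [-0.6, 0.1, 1.0]
width: -0.0
finger_force: 0.6
```

>>> jog_arm([
  [-0.15,0,0.02,0,0,0],
  [-0.15,0,0.02,0,0,0],
  [-0.15,0,0,0,0,0],
  [-0.15,0,0,0,0,0],
  [-0.15,0,0,0,0,0],
])

```text
time_s: 7.07
position: [537.3, 121.3, 99.9]
tcp_rot: [180.0, -0.0, -169.8]
force: [-0.9, 0.4, -0.1]
width: 0.0
finger_force: 0.3
```

```bash
python3 - <<'E'
from h import *
delta((4,0,99))
b=bot.grab_frame("side")[180:260,200:340,::-1]
cv2.imwrite("pics/m4.png",cv2.resize(b,None,fx=5.5,fy=5.5,interpolation=cv2.INTER_CUBIC))
E
```

```text
t 7.07 pos [537.3 121.3  99.9] rpy [ 179.99   -0.   -169.85] F [-0.9  0.4 -0.1] w 0.0
shift/40 [-1.28  0.01  0.02]
```

View pics/m4.png

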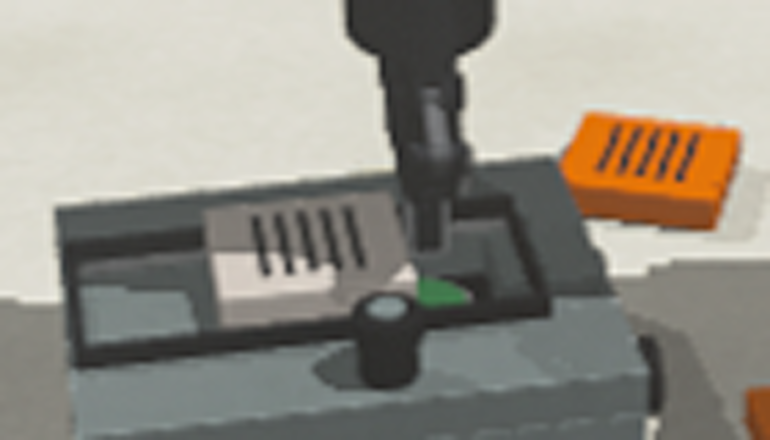

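The cover has slid over the tab and its near end is now at crop (410,270). The tip is behind it at (430,240) and the bay is opening. I'll keep pushing.

>>> jog_arm([
  [-0.15,0,0,0,0,0],
  [-0.15,0,0,0,0,0],
  [-0.15,0,0,0,0,0],
  [-0.15,0,0,0,0,0],
  [-0.15,0,0,0,0,0],
])

```text
time_s: 7.53
position: [566.8, 126.6, 100.1]
tcp_rot: [180.0, 0.0, -169.9]
force: [-1.2, -0.6, -0.6]
width: 0.1
finger_force: 0.4
```

>>> jog_arm([
  [-0.15,0,0,0,0,0],
  [-0.12,0,0,0,0,0],
  [-0.1,0,0,0,0,0],
  [-0.08,0,0,0,0,0],
  [0,0,0,0,0,0],
])

```text
time_s: 7.95
position: [584.5, 129.7, 100.1]
tcp_rot: [180.0, 0.0, -169.8]
force: [0.7, -0.2, 0.4]
width: -0.0
finger_force: 0.0
```

```bash
python3 - <<'E'
from h import *
delta((8,0,99))
b=bot.grab_frame("side")[180:260,200:340,::-1]
cv2.imwrite("pics/m5.png",cv2.resize(b,None,fx=5.5,fy=5.5,interpolation=cv2.INTER_CUBIC))
E
```

```text
t 7.95 pos [584.5 129.7 100.1] rpy [ 1.8000e+02  3.0000e-02 -1.6985e+02] F [ 0.7 -0.2  0.4] w -0.0
shift/40 [-0.18  0.01  0.03]
```

View pics/m5.png

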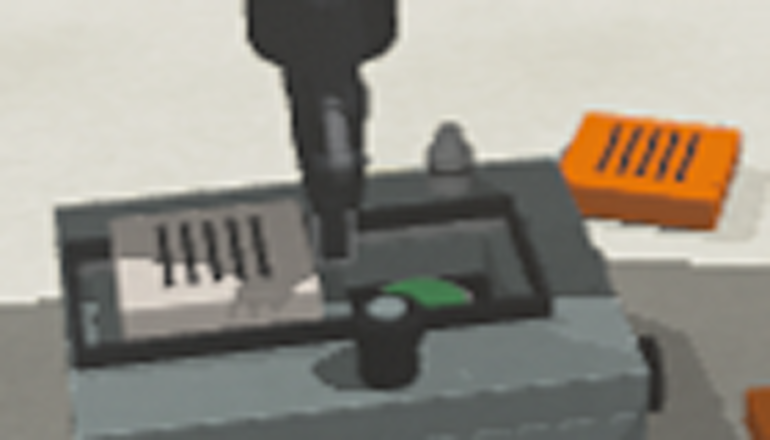

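The cover's near end is at crop (320,290) and the bay is fully open. The gap to the far lip is about 20 mm, so the cover origin is near x = 60 mm. I'll back off and lift.

>>> jog_arm([
  [0.2,0,0,0,0,0],
  [0.2,0,-0.2,0,0,0],
  [0,0,-0.7,0,0,0],
  [0,0,-0.8,0,0,0],
  [0,0,-0.8,0,0,0],
])

```text
time_s: 8.42
position: [567.3, 126.8, 201.0]
tcp_rot: [180.0, -0.1, -169.8]
force: [0.1, 0.0, 0.6]
width: -0.2
finger_force: 0.0
```

>>> jog_arm([
  [0.8,0,0,0,0,0],
  [0.8,0,0,0,0,0],
  [0.4,0,0,0,0,0],
  [0,0,0,0,0,0],
  [0,0,0,0,0,0],
])

```text
time_s: 8.83
position: [489.3, 112.7, 200.6]
tcp_rot: [-180.0, 0.1, -169.9]
force: [0.4, 0.5, 0.7]
width: -0.1
finger_force: 0.0
```

```bash
python3 - <<'E'
from h import *
delta((8,0,99))
bot.grab_frame("side")
for d in bot.spot_point("cover","side"):
    X=at_z("side",d["xy"],88)-[q[0],q[1],0]; c,s=np.cos(q[2]),np.sin(q[2]); print(round(d["p"],2),np.round([c*X[0]+s*X[1],-s*X[0]+c*X[1]],1))
E
```

```text
t 8.83 pos [489.3 112.7 200.6] rpy [-1.7999e+02  9.0000e-02 -1.6986e+02] F [0.4 0.5 0.7] w -0.1
shift/40 [-2.6   0.01  2.54]
0.92 [ 70.3 -14.8]
0.73 [-224.9  207.7]
0.62 [-177.8  -57.6]
0.6 [ 14.5 -21.3]
0.59 [-49.9 431.7]
```

Two estimates put the cover at x of about 60 to 70 mm, inside the 45–85 mm window, so I'm handing in.

```bash
python3 -c "
from h import *
print(bot.finish_job())"
```

```text
the job is handed in; nothing more can be done
None
```

The job is handed in, with no verdict returned: the tab was pressed to its stop and the cover slid clear of the bay to about x = 60–70 mm by my image estimates, lying on its runners with the arm backed off.

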